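Release the large milling ball with the spring-return gate knob

ROBOT

A 6-joint arm with a two-finger parallel gripper is mounted at the origin on a cart in front of the work surface, level with it; the furniture and walls round the work are solid. World frame = base frame: x ahead of the robot, y to its left, z up, the work surface at z = 0. Lengths are in m, angles in degrees, forces in N, time in s.
With the tool pointing down it reaches from about 0.375 to 0.925 m from the base axis. Payload 5.7 kg.
Tool frame: the origin (TCP) lies on the centre line of the jaws, within the pads' length; the fingertips stand 17 mm ahead of it and the grasp point (between the pads) lies 2 mm behind it; z points along the fingers, y is the line along which they close (so a half turn about z gives the same grasp; the last joint's range is limited). The gripper opens to 88 mm and grips with 3 to 60 N. Pads are 20 mm wide; open, the fingers measure 115 mm over their backs; the gripper's body (75 mm by 178 mm) begins 61 mm behind the grasp point.
Start: joints at [-78.673, 20.558, 86.54, -0, 72.909, -6.595], TCP at [0.185, -0.571, 0.24] pointing down, gripper open.
Joint ranges: [-170.27, 170.27], [-57.76, 135], [12.27, 136.19], [-55.21, 235.2], [11.17, 155.16], [-170.74, 170.74]. Speed limits (degrees/s): [136.94, 136.94, 180, 180, 180, 180].

INTERFACE

Orientations are given as [roll, pitch, yaw] about the fixed x, y, z axes, in that order (R = Rz(yaw) Ry(pitch) Rx(roll)).
In Python, from bench import robot, vision, workorder, nets gives the robot as it stands.
- The arm moves only by the tool send_rows, never from a script. Its argument "targets" is a list of rows, each a list of 5 numbers: the finger opening in mm, from 0 to 87.8, then the shift along the tool's x, y, z in mm, then the turn about the tool's z in degrees. A call has 1 to 10 rows; each row is the pose to reach, as a shift and turn from the pose commanded when the call began, along the tool's axes at that moment; what a row does not reach only later rows make up. A row lasts 1/12 s, in which the tool goes at most 41.7 mm and 7.16 degrees, less where a joint would pass 70% of its speed; a pose out of reach is approached as far as the arm can. A call with a gripper value outside its range is refused whole. The fingers move at their own pace and stop on an object; the grip force is fixed at half the most. Time passes only in rows, so rows that repeat a pose let the fingers close. It gives the time, the measured TCP pose, the force, the opening and the grip force at its end, in the units of the state.
- robot.get_state(): the state, without advancing time (a new reading comes with each control period).
- vision.camera(name): name is "scene" or "side" or "wrist"; returns the picture (400x640x3 uint8, blue, green, red); there is no depth.
- vision.camera_model(name): a dict with "mtx" (3x3 intrinsics, pixels), "world_to_cam" (4x4, takes a point from world to camera coordinates). Camera axes: x right, y up, looking along -z (the intrinsics and any distortion apply to the point x, -y, -z); pixel columns grow to the right and rows downward; lengths in m; the calibration is good to about 2 mm. A picture is of the moment at which its call begins: read the wrist's pose just before it. camera_model takes no time and is no camera call; for the wrist camera it gives the pose at the moment of the call.
- workorder.hand_in(): hands the job in; it is judged then, once.
Trained networks look in the newest picture that a camera, given by its name, has taken for a name from the list of things; names that differ only in an ending like _2 or _b are one class to them, and where a whole thing is asked for, a point or a joint stands for the part that bears it (a point fixed in the world has none). Each returns a list of dicts, best first, with "conf" (0 to 1); they miss things now and then, are a little off and sometimes report something else, mostly with a low value. They report only what shows in the picture. A call takes as long as a camera call.
- nets.look_for(target, camera): "box" ([left, top, right, bottom] in pixels, round what is visible of it).
The state is a dict: "clock": time; "joint_pos": joint angles; "dq": joint speeds; "joint_torque": joint torques, N m; "ee_pos": TCP position; "tcp_rot": TCP orientation; "contact_force": force on the tool from outside, world axes, zero at the start; "wrist_torque": the same for the moment, N m; "width": finger opening in m; "gripper_force": force on a finger pad.
Only numpy, scipy, OpenCV 4.12 (cv2) and the standard library are available. Lean on these libraries where they do the work, as an engineer would, in place of code of your own. Each camera call takes 0.05 s, during which the arm holds its last target. There are 200 camera calls.

TASK

The small metal dispenser holds two white ceramic milling balls of different size, each in its own lane behind a gate worked by the black winged knob on that lane's outer side. Let the larger ball roll out into the red tray: twist its knob outward to the stop, keep it there until the ball has run out, then let the knob spring fully home. Leave the smaller ball in its lane.

Things in the scene. Friction and masses are not known exactly. Their poses are not given: they have to be found in the camera images.
- bead_dispenser: Fixed metal ball dispenser, 140 x 124 x 111 mm. Origin on the worktop under the middle of the gates; +x uphill, +y to the left lane. Two open V lanes along x at y = +18 and -18 mm slope 0.15 rad down to -x; floor 50 mm high at the gates, 42 at the lips (x = -55 mm). Walls end below 90 mm, in front of the gates below 80. Knob axes: x 0, y +47 and -47 mm, on arms 82 mm high (|x| < 13, |y| 34 to 60).
- knob_left (a joint): Twist of the left knob, rad: 0 = home (gate across the left lane), 1.2 = at its stop (lane clear; the ball passes from about 1.1). Grows as the wing swings outward, away from the dispenser's middle (clockwise from above). A spring returns it within 1 s: 0.05 N m at home, 0.19 N m at the stop (5 N at the wing's end).
- knob_right (a joint): Twist of the right knob, rad: 0 = home (gate across the right lane), 1.2 = at its stop (lane clear; the ball passes from about 1.1). Grows as the wing swings outward, away from the dispenser's middle (counter-clockwise from above). A spring returns it within 1 s: 0.05 N m at home, 0.19 N m at the stop (5 N at the wing's end).
- knob_left_axis (a point): Top of the left knob on its upright turning axis, 111 mm above the worktop; stays still as it turns. Black knob: round hub 26 mm across with one upright wing, 11 mm thick, 87 to 111 mm above the worktop, reaching from 12 mm behind the axis to 51 mm in front. At home the wing points along the dispenser's -x, to the robot and tray.
- knob_right_axis (a point): Top of the right knob on its upright turning axis, 111 mm above the worktop; stays still as it turns. Black knob: round hub 26 mm across with one upright wing, 11 mm thick, 87 to 111 mm above the worktop, reaching from 12 mm behind the axis to 51 mm in front. At home the wing points along the dispenser's -x, to the robot and tray.
- knob_left_tip (a point): Point near the free end of the left knob's wing, 45 mm from the knob's axis, at the wing's mid-thickness and mid-height, 99 mm above the worktop; moves with the knob.
- knob_right_tip (a point): Point near the free end of the right knob's wing, 45 mm from the knob's axis, at the wing's mid-thickness and mid-height, 99 mm above the worktop; moves with the knob.
- large_ball: The larger white ceramic ball, 24 mm in diameter, 30 to 70 g; origin at its centre. It starts resting against the uphill side of one gate, in either lane (dispenser y = +18 or -18 mm).
- small_ball: The smaller white ceramic ball, 16 mm in diameter; origin at its centre. It starts behind the gate of the other lane.
- catch_tray: Open red tray, 67 x 162 x 24 mm high, walls and floor 2 mm, loose, 0.3 kg, lying under the lips of both lanes with its long side across them. Origin at the centre of its underside; x along the short side, y along the long side, z up.

How it is judged:
By the outcome, as a careful person would: the job done as asked, in the order asked, and still so for the second after the job is handed in, with the robot touching nothing.
It also fails if it takes over 48 s, if anything falls off the work surface, if the arm or the gripper's body presses on something with over 40 N, if the wrist force passes 120 N, or if a joint passes its speed limit or range.

## Working session

There is one attempt and no reset: what is moved stays moved. The work goes in short steps, Python scripts to look and compute and a tool call to move; the robot and the scene stay as the last step left them, time stands still between calls to the robot, and variables do not carry over. Pictures are saved under pics/ and viewed, at most 10 in all, crops included, and the job is handed in when it is done.

Besides the shell and the picture viewer there is one more tool, called after "Emit:" as a command line: name --pt "numbers of a row" for each row, then --argument value for the rest. send_rows: Moves the arm, as the interface text tells. Its arguments: {"type":"object","properties":{"targets":{"type":"array"}},"required":["targets"]}

```bash
mkdir -p pics
python3 - <<'E'
from bench import robot, vision, nets
import cv2, numpy as np
s=robot.get_state(); print(s['clock'],s['ee_pos'],s['tcp_rot'],s['width'])
ims=[]
for c in ['scene','side']:
    im=vision.camera(c); 
    cv2.imwrite(f'pics/{c}0.png',im)
    m=vision.camera_model(c); print(c,np.round(m['mtx'],1).tolist(),np.round(m['world_to_cam'],3).tolist(),[k for k in m])
    for t in ['bead_dispenser','knob_left_axis','knob_left_tip','knob_right_tip','large_ball','small_ball','catch_tray']:
        print(t,[(np.round(d['box']).tolist(),round(d['conf'],2)) for d in nets.look_for(t,c)[:3]])
E
```

```text
0.0 [ 0.1844981  -0.57024382  0.23882772] [-1.79896858e+02 -1.18045430e-02  1.79199449e+01] 0.08813675439931853
scene [[518.2, 0.0, 319.1], [0.0, 518.2, 193.6], [0.0, 0.0, 1.0]] [[-0.587, -0.809, 0.021, 0.637], [0.564, -0.391, 0.727, -0.24], [-0.58, 0.438, 0.686, -0.773], [0.0, 0.0, 0.0, 1.0]] ['mtx', 'world_to_cam']
bead_dispenser [([336.0, 222.0, 421.0, 301.0], 0.64), ([285.0, 176.0, 382.0, 268.0], 0.63)]
knob_left_axis [([315.0, 207.0, 350.0, 231.0], 0.81)]
knob_left_tip [([316.0, 206.0, 352.0, 234.0], 0.89)]
knob_right_tip [([346.0, 176.0, 384.0, 208.0], 0.58)]
large_ball [([346.0, 175.0, 382.0, 213.0], 0.46)]
small_ball []
catch_tray [([338.0, 219.0, 420.0, 300.0], 0.94), ([317.0, 209.0, 352.0, 237.0], 0.56)]
side [[381.8, 0.0, 324.6], [0.0, 381.8, 205.2], [0.0, 0.0, 1.0]] [[0.542, 0.84, 0.002, -0.62], [-0.676, 0.435, 0.596, 0.152], [0.5, -0.324, 0.803, -1.056], [0.0, 0.0, 0.0, 1.0]] ['mtx', 'world_to_cam']
bead_dispenser [([280.0, 175.0, 357.0, 267.0], 0.79)]
knob_left_axis [([306.0, 174.0, 333.0, 208.0], 0.68)]
knob_left_tip [([305.0, 177.0, 333.0, 205.0], 0.7), ([281.0, 174.0, 358.0, 264.0], 0.68)]
knob_right_tip [([282.0, 202.0, 309.0, 224.0], 0.63), ([306.0, 173.0, 333.0, 197.0], 0.24)]
large_ball [([317.0, 205.0, 326.0, 216.0], 0.65)]
small_ball []
catch_tray [([253.0, 177.0, 317.0, 236.0], 0.74)]
```

Run:
```python
import cv2,numpy as np
a=cv2.resize(cv2.imread('pics/scene0.png')[150:310,260:440],None,fx=2.2,fy=2.2*1,interpolation=cv2.INTER_CUBIC)
b=cv2.resize(cv2.imread('pics/side0.png')[160:280,240:375],None,fx=2.9333,fy=2.9333,interpolation=cv2.INTER_CUBIC)
print(a.shape,b.shape)
cv2.imwrite('pics/c0.png',np.hstack([a[:352],b[:352]]))
```

```text
(352, 396, 3) (352, 396, 3)
```

View pics/c0.png

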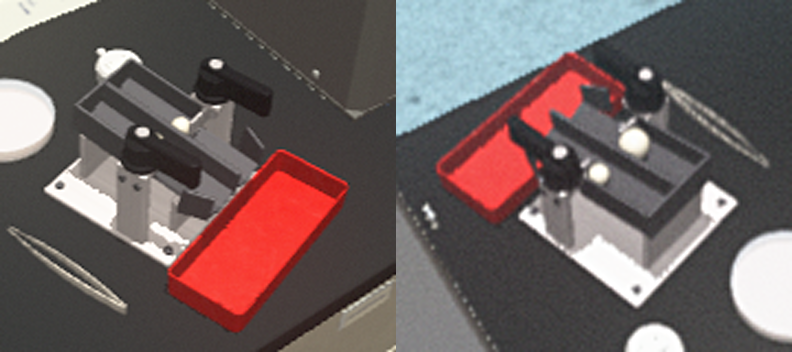

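View pics/scene0.png

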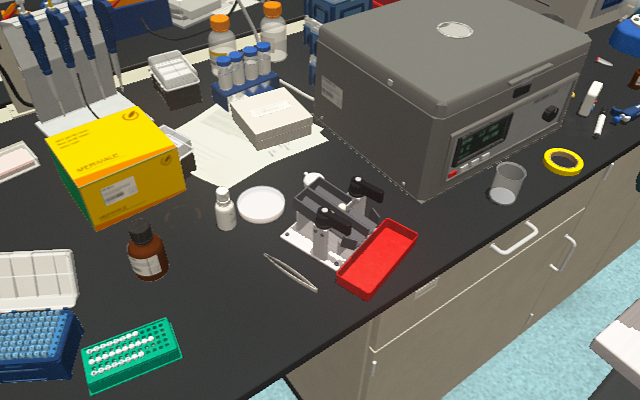

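The larger ball shows at side crop (633,141) and the smaller at (597,172). By the camera axes, the upper-right knob in the side view, which is the near one in the scene view, is the left one, so the large ball looks to be in the left lane. I'll triangulate to confirm.

```bash
cat > h.py <<'E'
import numpy as np
from scipy.optimize import least_squares
from bench import vision
M={c:vision.camera_model(c) for c in ('scene','side')}
def proj(c,p,m=None):
    m=m or M[c]; q=m['world_to_cam']@np.append(p,1); q=q[:3]*[1,-1,-1]; u=m['mtx']@q; return u[:2]/u[2]
def tri(a,b):
    r=least_squares(lambda p:np.r_[proj('scene',p)-a,proj('side',p)-b],[.6,-.1,.1]); return r.x,np.sqrt(2*r.cost)
def atz(c,uv,z):
    r=least_squares(lambda p:proj(c,np.r_[p,z])-uv,[.6,-.1]); return r.x
E
python3 - <<'E'
from h import *
S=lambda x,y:np.array([260+x/2.2,150+y/2.2]); D=lambda x,y:np.array([240+(x-396)/2.9333,160+y/2.9333])
L,e=tri(S(142,131),D(645,74)); print('L',L,e)
R,e2=tri(S(216,64),D(561,152)); print('R',R,e2)
yv=(L-R)[:2]; print('sep',np.linalg.norm(yv))
yaw=np.arctan2(yv[1],yv[0])-np.pi/2; print('yaw',np.degrees(yaw))
C=(L+R)[:2]/2; Rm=np.array([[np.cos(yaw),-np.sin(yaw)],[np.sin(yaw),np.cos(yaw)]])
print('C',C)
for n,px,z in [('big',D(633,141),.062),('small',D(597,172),.058)]: print(n,Rm.T@(atz('side',px,z)-C))
for c,f in (('scene',S),('side',D)):
  for t in [(0,47,.111),(-51,47,.111),(-51,-47,.111),(-55,18,.042),(12,18,.065),(12,-18,.062),(70,62,0)]:
    p=np.r_[C+Rm@(np.array(t[:2])/1000),t[2]]; q=proj(c,p)
    print(c,t,((q-[260,150])*2.2 if c=='scene' else (q-[240,160])*2.9333+[396,0]).round())
print('centrifuge base corner',atz('scene',(420,203),0.),'tray', [atz('scene',S(*p),0.024 if 0 else .024).round(3) for p in [(281,152),(347,185),(240,318),(168,280)]])
E
```

```text
L [0.51771849 0.40427815 0.11077193] 0.183703518129176
R [0.54458148 0.31465208 0.11001011] 0.7836284210376083
sep 0.09356523540588381
yaw 16.68467702755816
C [0.53114998 0.35946512]
big [0.01054363 0.02085161]
small [ 0.00689692 -0.016749  ]
scene (0, 47, 0.111) [142. 131.]
scene (-51, 47, 0.111) [200. 163.]
scene (-51, -47, 0.111) [272.  91.]
scene (-55, 18, 0.042) [220. 206.]
scene (12, 18, 0.065) [150. 145.]
scene (12, -18, 0.062) [177. 122.]
scene (70, 62, 0) [ 57. 200.]
side (0, 47, 0.111) [645.  74.]
side (-51, 47, 0.111) [594.  40.]
side (-51, -47, 0.111) [508. 114.]
side (-55, 18, 0.042) [569. 115.]
side (12, 18, 0.065) [632. 142.]
side (12, -18, 0.062) [601. 174.]
side (70, 62, 0) [722. 193.]
centrifuge base corner [0.51428982 0.17512391] tray [array([0.502, 0.272]), array([0.444, 0.253]), array([0.396, 0.405]), array([0.452, 0.426])]
```

Run:
```python
from h import *
c=atz('scene',(420,203),0.); b=atz('scene',(560,120),0.); k=atz('scene',(322,140),0.)
print('front-left',c,'front-right',b,'left-back',k)
for z in (.15,.2,.25,.3): print(z,proj('scene',np.r_[c,z]),proj('scene',np.r_[b,z]))
print('edge',atz('scene',(300,353),0),atz('scene',(500,223),0))
```

```text
front-left [0.51428982 0.17512391] front-right [ 0.52832431 -0.28852335] left-back [0.78028656 0.21355289]
0.15 [433.44195645 140.70373498] [583.93706502  61.89687413]
0.2 [438.64037963 116.61182919] [592.94135605  40.04049973]
0.25 [444.27255031  90.50973619] [602.54335375  16.73329477]
0.3 [450.3951186   62.13491307] [612.80461502  -8.17415962]
edge [0.38646041 0.54175144] [0.39069559 0.08991297]
```

```bash
ls pics
```

```text
c0.png
scene0.png
side0.png
```

View pics/side0.png

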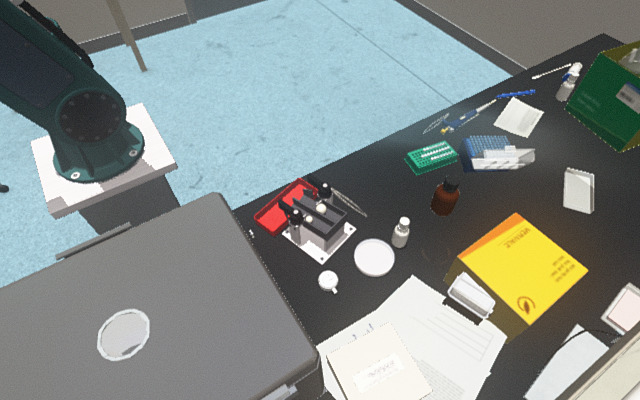

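The centrifuge is about 0.16 m tall, with its front at x of about 0.51 and y below 0.18. I'll fly at z of about 0.32 and keep a radius above 0.42 m.

Emit:
send_rows --pt "0 351 -224 -80 -40" --pt "0 351 -224 -80 -40" --pt "0 351 -224 -80 -40" --pt "0 351 -224 -80 -40" --pt "0 351 -224 -80 -40" --pt "0 351 -224 -80 -40" --pt "0 351 -224 -80 -40" --pt "0 351 -224 -80 -40" --pt "0 351 -224 -80 -40" --pt "0 351 -224 -80 -40"

```text
clock: 1.63
ee_pos: [0.446, -0.2535, 0.3189]
tcp_rot: [180.0, 0.0, 57.9]
contact_force: [-0.1, -0.7, 0.8]
width: 0.0244
gripper_force: 0.0
```

Emit:
send_rows --pt "0 300 -171 0 -49" --pt "0 300 -171 0 -49" --pt "0 300 -171 0 -49" --pt "0 300 -171 0 -49" --pt "0 300 -171 0 -49" --pt "0 300 -171 0 -49" --pt "0 300 -171 0 -49" --pt "0 300 -171 0 -49" --pt "0 300 -171 0 -49" --pt "0 300 -171 0 -49"

```text
clock: 2.47
ee_pos: [0.4593, 0.0928, 0.3184]
tcp_rot: [180.0, -0.1, 107.2]
contact_force: [0.0, -0.4, -0.4]
width: 0.0007
gripper_force: 0.0
```

Emit:
send_rows --pt "0 256 109 0 0" --pt "0 256 109 0 0" --pt "0 256 109 0 0" --pt "0 256 109 0 0" --pt "0 256 109 60 0" --pt "0 256 109 120 0" --pt "0 256 109 158 0" --pt "0 256 109 158 0" --pt "0 256 109 158 0" --pt "0 256 109 158 0"

```text
clock: 3.3
ee_pos: [0.4866, 0.3652, 0.1538]
tcp_rot: [-179.4, 0.1, 107.0]
contact_force: [-0.7, -0.3, -0.3]
width: 0.0004
gripper_force: 0.0
```

Run:
```python
from bench import robot, vision
import cv2, numpy as np
from h import *
s=robot.get_state(); print(s['clock'],s['ee_pos'],s['tcp_rot'],s['joint_pos'])
p=np.array(s['ee_pos']); tip=p-[0,0,.017]
a=vision.camera('scene'); b=vision.camera('side'); w=vision.camera('wrist'); 
for c,im in (('scene',a),('side',b)):
    cv2.imwrite(f'pics/{c}1.png',im); print(c,proj(c,tip))
A=cv2.resize(a[140:310,260:440],None,fx=2.2,fy=2.2,interpolation=cv2.INTER_CUBIC)
B=cv2.resize(w,None,fx=.63,fy=.63)
B=cv2.copyMakeBorder(B,0,A.shape[0]-B.shape[0],0,0,cv2.BORDER_CONSTANT)
cv2.imwrite('pics/c1.png',np.hstack([A,B])); print(A.shape,B.shape)
```

```text
3.3 [0.48657918 0.36520927 0.15382512] [-1.79443714e+02  1.17456845e-01  1.06956261e+02] [3.03789412e+01 2.63989886e+01 9.04136901e+01 1.65984413e-02
 6.37556782e+01 1.34158367e+01]
scene [357.18884263 199.15476795]
side [301.638403   175.67764675]
(374, 396, 3) (374, 403, 3)
```

View pics/c1.png

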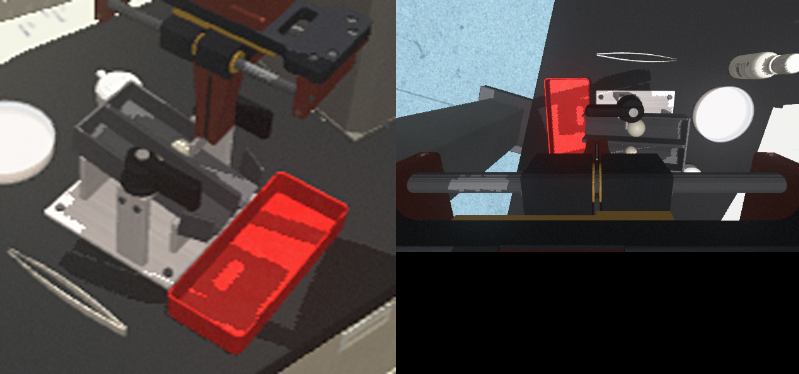

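The wrist and scene views show the closed fingers above the left lane, inside the left wing, with both balls still behind their gates. Now I'll descend.

Emit:
send_rows --pt "0 0 0 0 0" --pt "0 0 0 25 0" --pt "0 0 0 50 0" --pt "0 0 0 50 0" --pt "0 0 0 50 0" --pt "0 0 0 50 0"

```text
clock: 3.95
ee_pos: [0.4906, 0.3666, 0.1126]
tcp_rot: [179.8, -0.0, 106.9]
contact_force: [0.4, 1.0, 0.2]
width: 0.0006
gripper_force: 0.0
```

Emit:
send_rows --pt "0 4 0 2 0" --pt "0 8 0 2 0" --pt "0 11 0 2 0" --pt "0 12 0 2 0" --pt "0 12 0 2 0"

```text
clock: 4.37
ee_pos: [0.486, 0.3783, 0.1089]
tcp_rot: [179.9, 0.0, 107.0]
contact_force: [-0.2, 0.4, 0.6]
width: 0.0005
gripper_force: 0.5
```

Emit:
send_rows --pt "0 4 -1 0 6" --pt "0 8 -2 0 12" --pt "0 12 -3 0 18" --pt "0 16 -3 0 24" --pt "0 21 -3 0 30" --pt "0 25 -2 0 36" --pt "0 29 -1 0 42" --pt "0 29 -1 0 42" --pt "0 29 -1 0 42"

```text
clock: 5.12
ee_pos: [0.4761, 0.4049, 0.1082]
tcp_rot: [-180.0, 0.1, 65.1]
contact_force: [-0.2, -3.1, 1.3]
width: 0.0003
gripper_force: 1.4
```

```bash
cat > st.py <<'E'
from bench import robot
from h import *
s=robot.get_state(); p=np.array(s['ee_pos']); yaw=s['tcp_rot'][2]
th=np.radians(106.7-yaw); a=np.radians(16.685); R=np.array([[np.cos(a),-np.sin(a)],[np.sin(a),np.cos(a)]])
d=(R.T@(p[:2]-[.53115,.35947]))*1e3
ideal=np.array([0,47])+37*np.array([-np.cos(th),np.sin(th)])-15.5*np.array([np.sin(th),np.cos(th)])
e=d-ideal
f=R.T@np.array(s['contact_force'])[:2]
print(s['clock'],'th',np.degrees(th).round(1),'d',d.round(1),'ideal',ideal.round(1),'err along push',(e@[np.sin(th),np.cos(th)]).round(1),'radial',(e@[-np.cos(th),np.sin(th)]).round(1),'F disp',f.round(1),'F push',(f@[np.sin(th),np.cos(th)]).round(1),'z',p[2].round(4),'j',np.round(s['joint_pos'],0))
E
python3 st.py
```

```text
5.1167 th 41.6 d [-39.7  59.3] ideal [-38.  60.] err along push -1.6 radial 0.9 F disp [-1.1 -2.9] F push -2.9 z 0.1082 j [34. 30. 91. -0. 59. 59.]
```

Emit:
send_rows --pt "0 4 -1 0 6" --pt "0 9 -2 0 12" --pt "0 14 -2 0 18" --pt "0 18 -2 0 24" --pt "0 22 -2 0 28" --pt "0 22 -2 0 28" --pt "0 22 -2 0 28"

```text
clock: 5.7
ee_pos: [0.4807, 0.4237, 0.1077]
tcp_rot: [-180.0, 0.4, 37.1]
contact_force: [-5.7, -6.9, 7.2]
width: 0.0007
gripper_force: 4.7
```

```bash
python3 st.py
python3 - <<'E'
from bench import vision
import cv2, numpy as np
a=vision.camera('scene'); b=vision.camera('side')
A=cv2.resize(a[150:310,260:440],None,fx=2.2,fy=2.2,interpolation=cv2.INTER_CUBIC)
B=cv2.resize(b[160:280,240:375],None,fx=2.9333,fy=2.9333,interpolation=cv2.INTER_CUBIC)
cv2.imwrite('pics/c2.png',np.hstack([A,B]))
E
```

```text
5.7 th 69.6 d [-29.9  76. ] ideal [-27.4  76.3] err along push -2.3 radial 0.6 F disp [-7.4 -5. ] F push -8.7 z 0.1077 j [35. 32. 88. -0. 60. 88.]
```

View pics/c2.png

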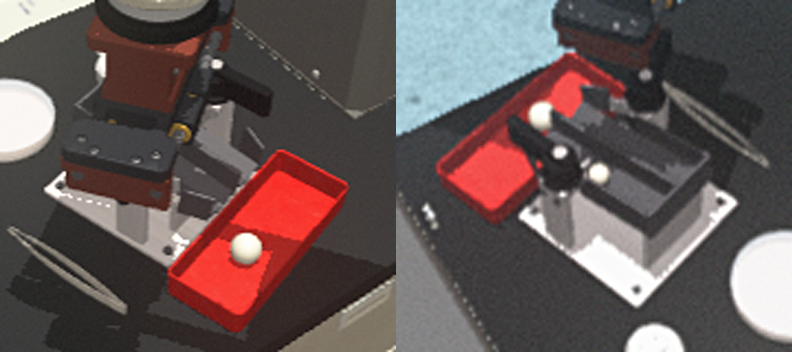

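The ball is in the tray (scene crop 246,249) and the small ball is still in its lane (side crop 598,172). I'll press 2 mm more to confirm the stop and hold there.

Emit:
send_rows --pt "0 2 0 0 0" --pt "0 2 0 0 0" --pt "0 2 0 0 0" --pt "0 2 0 0 0" --pt "0 2 0 0 0" --pt "0 2 0 0 0" --pt "0 2 0 0 0" --pt "0 2 0 0 0"

```text
clock: 6.47
ee_pos: [0.4809, 0.4239, 0.1077]
tcp_rot: [-180.0, 0.6, 37.1]
contact_force: [-9.1, -9.3, 10.2]
width: 0.0003
gripper_force: 6.8
```

```bash
python3 st.py
```

```text
6.4667 th 69.6 d [-29.7  76.1] ideal [-27.4  76.3] err along push -2.1 radial 0.7 F disp [-11.4  -6.3] F push -12.9 z 0.1077 j [35. 32. 88. -0. 61. 88.]
```

It's at the stop: 2 mm more command gave 0.2 mm of motion while the force rose to 13 N. I'll go back along the arc so the wing follows.

Emit:
send_rows --pt "0 -4 0 0 0" --pt "0 -8 2 0 -6" --pt "0 -11 5 0 -12" --pt "0 -14 8 0 -18" --pt "0 -17 11 0 -24" --pt "0 -20 15 0 -30" --pt "0 -22 19 0 -36" --pt "0 -24 22 0 -42" --pt "0 -24 22 0 -42"

```text
clock: 7.22
ee_pos: [0.4782, 0.394, 0.1077]
tcp_rot: [-179.9, 0.1, 79.3]
contact_force: [-3.9, -2.6, -0.5]
width: 0.0005
gripper_force: 1.4
```

```bash
python3 st.py
```

```text
7.2167 th 27.4 d [-40.8  48.2] ideal [-40.   50.3] err along push -2.2 radial -0.2 F disp [-4.5 -1.4] F push -3.3 z 0.1077 j [33. 30. 92.  0. 59. 44.]
```

Emit:
send_rows --pt "0 -4 2 0 -6" --pt "0 -7 4 0 -12" --pt "0 -11 7 0 -18" --pt "0 -14 10 0 -24" --pt "0 -16 11 0 -27" --pt "0 -20 13 0 -27" --pt "0 -24 15 0 -27" --pt "0 -28 17 0 -27" --pt "0 -28 17 0 -27" --pt "0 -28 17 0 -27"

```text
clock: 8.05
ee_pos: [0.491, 0.3644, 0.1084]
tcp_rot: [180.0, -0.0, 105.8]
contact_force: [0.5, 0.1, 0.3]
width: 0.0006
gripper_force: 0.0
```

```bash
python3 st.py
```

```text
8.05 th 0.9 d [-37.   16.3] ideal [-37.2  32.1] err along push -15.8 radial -0.4 F disp [ 0.5 -0. ] F push -0.0 z 0.1084 j [30. 29. 93.  0. 58. 14.]
```

The fingers are free of the wing. I'll lift, move back toward the robot's side for a clear view, and check.

Emit:
send_rows --pt "0 0 0 -40 0" --pt "0 0 0 -80 0" --pt "0 0 0 -120 0" --pt "0 0 0 -160 0" --pt "0 0 0 -200 0" --pt "0 -40 0 -210 0" --pt "0 -80 0 -210 0" --pt "0 -120 0 -210 0" --pt "0 -160 0 -210 0" --pt "0 -160 0 -210 0"

```text
clock: 8.88
ee_pos: [0.5365, 0.2048, 0.3186]
tcp_rot: [180.0, 0.2, 105.6]
contact_force: [0.6, 0.1, 0.3]
width: 0.0008
gripper_force: 0.0
```

```bash
python3 st.py
python3 - <<'E'
from bench import vision
import cv2, numpy as np
a=vision.camera('scene'); b=vision.camera('side')
A=cv2.resize(a[150:310,260:440],None,fx=2.2,fy=2.2,interpolation=cv2.INTER_CUBIC)
B=cv2.resize(b[160:280,240:375],None,fx=2.9333,fy=2.9333,interpolation=cv2.INTER_CUBIC)
cv2.imwrite('pics/c3.png',np.hstack([A,B]))
E
```

```text
8.8833 th 1.1 d [ -39.3 -149.6] ideal [-37.3  32.2] err along push -181.9 radial -1.4 F disp [ 0.6 -0.1] F push -0.1 z 0.3186 j [14. 15. 83. -0. 82. -1.]
```

View pics/c3.png

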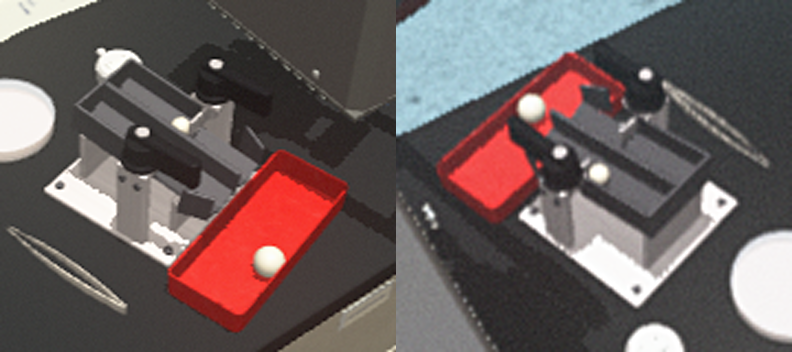

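Both wings are home (the left tip at scene crop 200,163, as at the start). The large ball lies in the tray (268,262) and the small one is in its lane (180,125). Handing in.

```bash
python3 -c "
from bench import workorder
print(workorder.hand_in())"
```

```text
the job is handed in; nothing more can be done
None
```

The larger ball (left lane) is in the red tray, its knob was held at the stop and sprang fully home, the smaller ball is still in its lane, and the job is handed in at about 9 s of robot time.

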